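# Scan the tablet jar at the vanity reader

### The arm

A 6-joint arm with a two-finger parallel gripper is mounted at the origin on the work surface. World frame = base frame: x ahead of the robot, y to its left, z up, the work surface at z = 0. Lengths are in mm, angles in rad, forces in N, time in s.
With the tool pointing down it reaches from about 275 to 1000 mm from the base axis. Payload 8.4 kg.
Tool frame: the origin (TCP) lies at the very end of the fingers, on their centre line; the grasp point (between the pads) lies 19 mm behind it; z points along the fingers, y is the line along which they close (so a half turn about z gives the same grasp; the last joint's range is limited). The gripper opens to 85 mm and grips with 20 to 120 N. Pads are 22 mm wide; open, the fingers measure 114 mm over their backs; the gripper's body (76 mm by 85 mm) begins 54 mm behind the grasp point. The pads swing forward as they close: fully open they stand 13 mm farther back than shut.
Start: joints at [-1.242, 0.353, 1.633, -0, 1.155, -0.002], TCP at [202.998, -591.117, 231.281] pointing down, gripper open.
Joint ranges: [-2.63, 2.63], [-0.92, 2.1], [0.06, 2.66], [-1.3, 4.44], [0, 2.69], [-3.02, 3.02]. Speed limits (rad/s): [2.22, 2.22, 2.79, 3.14, 3.14, 3.14].

### API

Orientations are given as [roll, pitch, yaw] about the fixed x, y, z axes, in that order (R = Rz(yaw) Ry(pitch) Rx(roll)).
In Python, from rig import telemetry, imaging, r gives the robot as it stands. The module is installed in compiled form; this text tells all that it offers.
- The arm moves only by the tool step_arm, never from a script. Its argument "moves" is a list of rows, each a list of 3 entries, a list of its own where there are three numbers: the turn, a rotation vector about the tool's x, y, z scaled (see below), then the shift along the tool's x, y, z scaled (see below), then the opening, from -1 (shut) to 1 (fully open). A call has 1 to 8 rows; each row is the pose to reach, as a shift and turn from the pose commanded when the call began, along the tool's axes at that moment; what a row does not reach only later rows make up. The controller multiplies each number of a shift by 200 mm and each number of a turn by 45 degrees. A row lasts 1/10 s, in which the tool goes at most 50 mm and 8.59 degrees, less where a joint would pass 70% of its speed; a pose out of reach is approached as far as the arm can. A call with a number of a shift or a turn outside -1 to 1 is refused whole. A call with a gripper value outside its range is refused whole. The fingers move at their own pace and stop on an object; "squeeze" is the grip in N (left out, the last holds). Time passes only in rows, so rows that repeat a pose let the fingers close. It gives the time, the measured TCP pose, the force, the opening and the grip force at its end, in the units of the state.
- telemetry.sense(): the state, without advancing time (a new reading comes with each control period).
- imaging.grab_frame(name): name is "scene" or "side" or "wrist"; returns the picture (480x640x3 uint8, red, green, blue); there is no depth.
- imaging.calibration(name): a dict with "fx", "fy", "cx", "cy" (pixels), "cam_to_world" (4x4, takes a point from camera to world coordinates). Camera axes: x right, y up, looking along -z (the intrinsics and any distortion apply to the point x, -y, -z); pixel columns grow to the right and rows downward; lengths in mm; the calibration is good to about 2 mm. A picture is of the moment at which its call begins: read the wrist's pose just before it. calibration takes no time and is no camera call; for the wrist camera it gives the pose at the moment of the call.
- r.sign_off(): hands the job in; it is judged then, once.
Trained networks look in the newest picture that a camera, given by its name, has taken for a name from the list of things; names that differ only in an ending like _2 or _b are one class to them, and where a whole thing is asked for, a point or a joint stands for the part that bears it (a point fixed in the world has none). Each returns a list of dicts, best first, with "conf" (0 to 1); they miss things now and then, are a little off and sometimes report something else, mostly with a low value. They report only what shows in the picture. A call takes as long as a camera call. They do not tell look-alikes from the thing itself.
- imaging.recognise(camera, name): "extent" ([left, top, width, height] in pixels, round what is visible of it).
- imaging.mark_of(camera, name): "xy" ([column, row] in pixels: a listed point, or the origin of a listed thing).
The state is a dict: "clock": time; "qpos": joint angles; "qvel": joint speeds; "joint_efforts": joint torques, N m; "eef_pos": TCP position; "tcp_rot": TCP orientation; "contact_force": force on the tool from outside, world axes, zero at the start; "wrist_torque": the same for the moment, N m; "opening": opening from 0.0 (shut) to 1.0 (fully open); "grasp_force": force on a finger pad.
Only numpy, scipy, OpenCV 4.12 (cv2) and the standard library are available. Lean on these libraries where they do the work, as an engineer would, in place of code of your own. Each camera call takes 0.05 s, during which the arm holds its last target. There are 200 camera calls.

### The job

Take the tablet jar (the one with a straight ridge on its lid) out of the organiser and stand it on the round rubber pad of the code reader, wholly on the pad, with its code label turned squarely to the reader's window; the organiser only lets you hold it over the label, so set it down on the counter on the way and take it again across. Once it stands there and you have let go, push the button on top of the reader fully down and release it. Keep the jar upright, do not drop it, and leave everything else where it is.

Things in the scene. Friction and masses are not known exactly. Their poses are not given: they have to be found in the camera images.
- jar: Tablet jar: upright cylinder, 56 mm diameter, 70 mm tall, grey, white lid from 55 mm up, about 0.12 kg. A 7 mm wide, 4 mm high ridge on the lid runs from the middle to the rim on the label side; the white code label with black bars covers 70 degrees of the body there. Origin: centre of underside; x points out through the label. Starts in any of the three bays, label towards the bay's far (+x) end.
- label (a point): middle of the jar's code label, on the jar's surface, 28 mm out from its axis along the jar's x, 30 mm above its underside
- organiser: White fixed organiser, base 130 mm (x) by 220 mm (y), 6 mm thick; four partitions along x, 4 mm thick, tops 82 mm above the counter, make three bays 68 mm wide, centres at y = -72, 0, +72 mm, open above and at both x ends (lips 10 mm high). Fingers fit beside the jar only at the open ends, along x, not at the partitions. Origin: centre of underside.
- reader: White fixed code reader. Origin: on the counter under the centre of its round black pad (64 mm diameter, 3 mm thick). x points from the pad to the reader block, whose window face stands 33 mm from the pad centre: a jar on the pad leaves 5 mm, no room for a finger. Block 85 mm (x) by 115 mm (y), 72 mm tall. The label must point along this x.
- pad (a point): centre of the pad's top, 3 mm above the counter
- window (a point): middle of the reader's window, on the block face, 30 mm above the counter
- scan_button (a joint): travel of the round steel push button (28 mm diameter) on top of the reader block: 0 up, 0.006 m fully down; springs back; takes about 4 N
- scan_button_top (a point): centre of the top face of that button, when up
- tumbler: Bystander: open grey tumbler, 54 mm across the rim, 74 mm tall, in another bay. Origin: centre of its underside
- bud_pot: Bystander: grey pot, 52 mm diameter, lid with a small ball knob, 72 mm tall in all, in another bay. Origin: centre of its underside
- dispenser: Bystander: square grey soap dispenser, 60 mm wide, 162 mm tall with its pump. Origin: centre of its underside
- scent: Bystander: small glass scent bottle, 30 x 45 mm, 68 mm tall. Origin: centre of its underside
- soap_dish: Bystander: white dish with a soap bar, 85 x 120 mm, 30 mm tall. Origin: centre of its underside
- hairbrush: Bystander: hairbrush lying on its bristles, 200 mm long along its x, 50 mm wide, 29 mm tall. Origin: on the counter, about its middle
There are look-alikes about, which are no part of the job. Leave any blue, purple or red look-alike of the jar alone.

How it is judged:
By the outcome, as a careful person would: the job done as asked, in the order asked, and still so for the second after the job is handed in, with the robot touching nothing.
It also fails if it takes over 66 s, if anything falls off the work surface, if the arm or the gripper's body presses on something with over 40 N, if the wrist force passes 120 N, or if a joint passes its speed limit or range.

## Working session

There is one attempt and no reset: what is moved stays moved. The work goes in short steps, Python scripts to look and compute and a tool call to move; the robot and the scene stay as the last step left them, time stands still between calls to the robot, and variables do not carry over. Pictures are saved under pics/ and viewed, at most 10 in all, crops included, and the job is handed in when it is done.

Besides the shell and the picture viewer there is one more tool, called by a JSON object that holds its "method" and its "body", one argument or row to a line. step_arm: Moves the arm, as the interface text tells. Its arguments: {"type":"object","properties":{"moves":{"type":"array"},"squeeze":{"type":"number"}},"required":["moves"]}

```bash
mkdir -p pics
cat > h.py <<'E'
import numpy as np, cv2
from rig import telemetry, imaging, r
from scipy.spatial.transform import Rotation as R
def ray(cal,uv):
    T=np.array(cal["cam_to_world"]);d=np.array([(uv[0]-cal["cx"])/cal["fx"],-(uv[1]-cal["cy"])/cal["fy"],-1.])
    d=T[:3,:3]@d;return T[:3,3],d/np.linalg.norm(d)
def atz(cal,uv,z):
    o,d=ray(cal,uv);return o+d*(z-o[2])/d[2]
def tri(rs):
    A=0;b=0
    for o,d in rs:
        P=np.eye(3)-np.outer(d,d);A=A+P;b=b+P@o
    x=np.linalg.solve(A,b);return x,[np.linalg.norm((np.eye(3)-np.outer(d,d))@(x-o)) for o,d in rs]
def proj(cal,p):
    T=np.linalg.inv(np.array(cal["cam_to_world"]));q=T[:3,:3]@np.array(p)+T[:3,3]
    return cal["cx"]+cal["fx"]*q[0]/-q[2],cal["cy"]-cal["fy"]*q[1]/-q[2]
def save(n,im): cv2.imwrite("pics/"+n,im[:,:,::-1])
E
python3 - <<'E'
from h import *
print(telemetry.sense())
for c in("scene","side"):
    save(c+"0.png",imaging.grab_frame(c)); cal=imaging.calibration(c);print(c,cal)
    for n in("jar","label","organiser","reader","pad","window","scan_button_top","tumbler","bud_pot","dispenser","scent","soap_dish","hairbrush"):
        print(n,[(np.round(m["xy"]).tolist(),round(m["conf"],2)) for m in imaging.mark_of(c,n)[:4]])
E
```

```text
{'clock': 0.0, 'qpos': array([-1.24243435e+00,  3.53665873e-01,  1.63411591e+00, -2.32579424e-05,
        1.15516561e+00, -2.41579399e-03]), 'qvel': array([-5.50582610e-04, -9.47883591e-05, -1.07452945e-04,  1.80117151e-04,
        7.93434767e-04, -3.54480548e-04]), 'joint_efforts': array([-5.02674138e-04, -6.05252624e+01, -3.42070234e+01,  1.36194194e-04,
        9.25764354e-03,  6.90730673e-06]), 'eef_pos': array([ 202.82384385, -590.69395409,  230.55839187]), 'tcp_rot': array([-3.14023786e+00,  1.79922206e-05,  3.30787183e-01]), 'contact_force': array([0.33908445, 0.17489389, 0.11399347]), 'wrist_torque': array([0.0102545 , 0.00680322, 0.04302685]), 'grasp_force': 0.0, 'opening': 0.9998153622392599}
scene {'fx': 579.4422711410332, 'fy': 579.4422711410332, 'cx': 305.7484029969242, 'cy': 251.0054787817856, 'cam_to_world': array([[-2.96766631e-01, -8.07571644e-01,  5.09664209e-01,
         1.09364465e+03],
       [ 9.54920212e-01, -2.46740615e-01,  1.65065013e-01,
         2.16010393e+02],
       [-7.54696394e-03,  5.35674443e-01,  8.44390866e-01,
         9.72524715e+02],
       [ 0
[... 1179 characters left out ...]
+00,
         1.00000000e+00]])}
jar [([310.0, 393.0], 0.91), ([228.0, 367.0], 0.88), ([206.0, 319.0], 0.63), ([175.0, 343.0], 0.6)]
label [([218.0, 349.0], 0.83), ([167.0, 324.0], 0.83), ([302.0, 396.0], 0.79), ([262.0, 348.0], 0.74)]
organiser [([259.0, 347.0], 0.74)]
reader [([393.0, 238.0], 0.81)]
pad [([397.0, 237.0], 0.82)]
window [([405.0, 222.0], 0.82), ([309.0, 216.0], 0.41)]
scan_button_top [([421.0, 194.0], 0.51)]
tumbler [([283.0, 332.0], 0.97)]
bud_pot [([256.0, 345.0], 0.7), ([407.0, 223.0], 0.63)]
dispenser [([243.0, 262.0], 0.9)]
scent [([294.0, 256.0], 0.91), ([258.0, 348.0], 0.61), ([228.0, 365.0], 0.55)]
soap_dish [([405.0, 308.0], 0.68)]
hairbrush [([311.0, 220.0], 0.87)]
```

View pics/scene0.png

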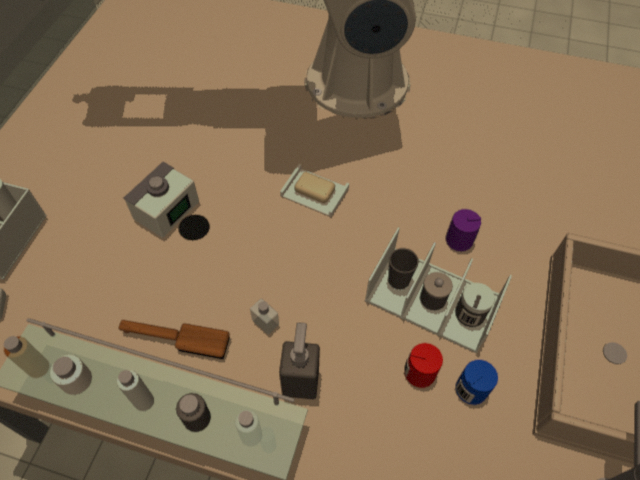

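View pics/side0.png

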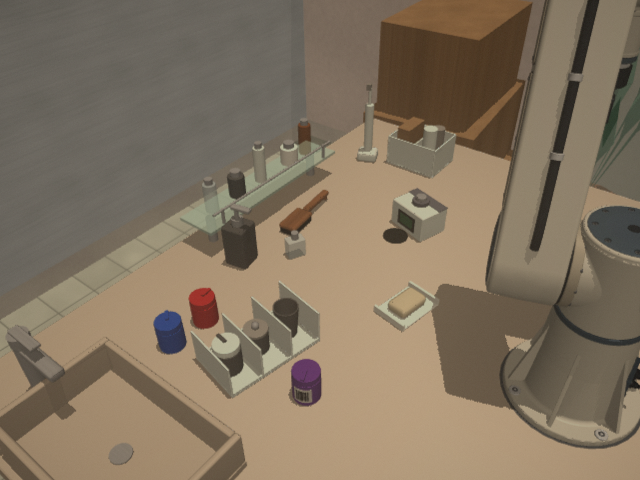

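Scene picture: the only white-lidded grey jar with a straight lid ridge is at (477,303) in the organiser's end bay (side picture: (228,353)). The look-alikes are purple at (462,230), red at (424,365) and blue at (477,382), so they are excluded. The reader pad is at (194,228) and the button at (157,184). I'll confirm with one crop and triangulate.

Run:
```python
from h import *
a=cv2.imread("pics/scene0.png");b=cv2.imread("pics/side0.png")
A=cv2.resize(a[215:415,350:520],None,fx=2.35,fy=2.35,interpolation=2)
B=cv2.resize(b[275:415,150:340],None,fx=2.05,fy=2.05,interpolation=2)
H=np.zeros((max(A.shape[0],B.shape[0]),A.shape[1]+B.shape[1],3),np.uint8);H[:A.shape[0],:A.shape[1]]=A;H[:B.shape[0],A.shape[1]:]=B
cv2.imwrite("pics/crop1.png",H)
cs,cd=imaging.calibration("scene"),imaging.calibration("side")
for n,p,q in [("jar",(472,316),(228,367)),("label",(471,320),(218,349)),("org",(432,298),(259,347)),("purple",(456,240),(310,393)),("red",(421,375),(206,319)),("blue",(471,391),(175,343)),("pad",(192,227),(397,237)),("window",(180,215),(405,222)),("button",(157,183),(421,197)),("dish",(313,192),(405,308)),("scent",(263,323),(294,256)),("disp",(298,383),(243,262)),("tumb",(395,280),(283,332))]:
    x,e=tri([ray(cs,p),ray(cd,q)]);print(n,x.round(1),np.round(e,1))
# pad by colour: dark blob
for c,cal,im,w in(("scene",cs,a,(170,205,220,250)),("side",cd,b,(375,222,415,250))):
    g=cv2.cvtColor(im,6)[w[1]:w[3],w[0]:w[2]];m=(g<40).astype(np.uint8)
    k,l,s,ce=cv2.connectedComponentsWithStats(m)
    for i in range(1,k):
        if s[i,4]>60: print(c,s[i],ce[i]+w[:2],atz(cal,ce[i]+w[:2],3).round(1))
```

```text
jar [554.6 360.4   5. ] [1.7 1.7]
label [580.9 355.7  36.5] [0.9 0.9]
org [540.  283.9   5.4] [0.7 0.7]
purple [389.8 306.   -4.1] [1.2 1.2]
red [691.4 292.3   0. ] [2.7 2.7]
blue [693.8 379.6  -1.2] [3.3 3.3]
pad [ 515.2 -216.7   -6.6] [0. 0.]
window [ 511.7 -240.6   26. ] [3.5 3.5]
button [ 493.9 -283.    89. ] [1.3 1.3]
dish [361.3  -1.9  -0.9] [2. 2.]
scent [679.1  -1.3  -6.3] [3.3 3.3]
disp [767.3  93.   -8.4] [0.6 0.6]
tumb [526.1 215.    4.7] [6.2 6.2]
scene [  0   0  21  20 227] [177.40969163 212.22026432] [ 495.3 -256.3    3. ]
scene [  9  10  30  25 574] [193.53484321 226.9825784 ] [ 519.9 -209.5    3. ]
```

View pics/crop1.png

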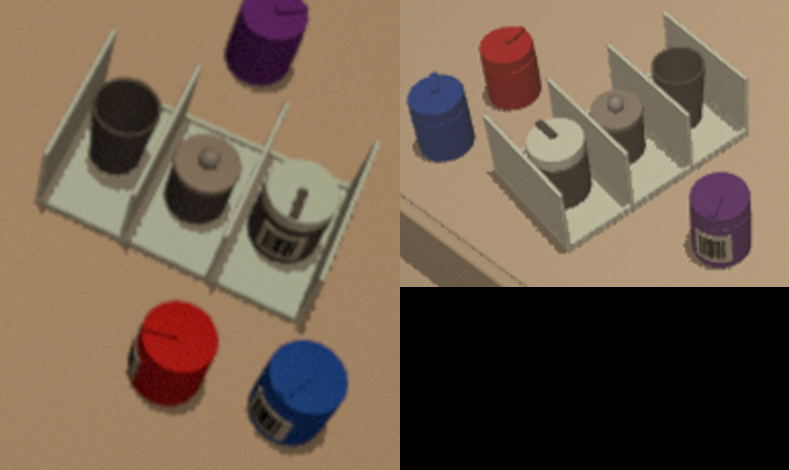

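The crop confirms it: the white-lidded grey jar with the straight ridge and bar label is in the +y bay, with its label at (280,240) in the crop, facing the bay's +x end. I'll move by way of the reader for a closer look.

```bash
cat >> h.py <<'E'
def plan(pos,yaw,deg=True):
    s=telemetry.sense();R0=R.from_euler("xyz",s["tcp_rot"]);R1=R.from_euler("xyz",[np.pi,0,np.radians(yaw)])
    t=(R0.inv()*R1).as_rotvec()/np.radians(45);d=R0.inv().apply(np.array(pos)-s["eef_pos"])/200
    print("t%.2f"%s["clock"],"pos",s["eef_pos"].round(1),"rpy",np.degrees(s["tcp_rot"]).round(1),"turn",t.round(4),"shift",d.round(4))
E
python3 -c "
from h import *
plan([480,-300,340],70)
print(imaging.calibration('wrist'))"
```

```text
t1.40 pos [ 203.  -591.1  231.3] rpy [180.   0.  19.] turn [ 0.      0.     -1.1343] shift [ 1.7827 -0.9268 -0.5435]
{'fx': 339.56951985855244, 'fy': 339.56951985855244, 'cx': 316.0900152449561, 'cy': 238.94400715527058, 'cam_to_world': array([[ 3.24867570e-01,  9.01404556e-01,  2.86235720e-01,
         2.75982079e+02],
       [-9.45758926e-01,  3.09293405e-01,  9.93863367e-02,
        -5.65424710e+02],
       [ 1.05647624e-03, -3.02997385e-01,  9.52990802e-01,
         3.73525329e+02],
       [ 0.00000000e+00,  0.00000000e+00,  0.00000000e+00,
         1.00000000e+00]])}
```

{"method": "step_arm", "body": {
  "moves": [
    [[0, 0, -0.19], [0.24, -0.12, -0.07], 1],
    [[0, 0, -0.38], [0.47, -0.24, -0.14], 1],
    [[0, 0, -0.57], [0.7, -0.36, -0.22], 1],
    [[0, 0, -0.76], [0.94, -0.48, -0.28], 1],
    [[0, 0, -0.9], [1, -0.6, -0.35], 1],
    [[0, 0, -0.95], [1, -0.7, -0.45], 1]
  ]
}}

```text
clock: 2.0
eef_pos: [348.6, -390.8, 321.5]
tcp_rot: [-3.141, -0.001, 1.084]
contact_force: [0.9, 0.1, -0.0]
opening: 1.002
grasp_force: 0.0
```

```bash
python3 -c "
from h import *
plan([500,-270,340],70)"
```

```text
t2.00 pos [ 348.6 -390.8  321.5] rpy [-1.80e+02 -1.00e-01  6.21e+01] turn [-0.0004 -0.0018 -0.1753] shift [ 0.8878  0.3866 -0.0913]
```

{"method": "step_arm", "body": {
  "moves": [
    [[0, 0, -0.17], [0.22, 0.1, -0.05], 1],
    [[0, 0, -0.17], [0.44, 0.2, -0.09], 1],
    [[0, 0, -0.17], [0.66, 0.3, -0.09], 1],
    [[0, 0, -0.17], [0.8, 0.36, -0.09], 1],
    [[0, 0, -0.17], [0.8, 0.36, -0.09], 1],
    [[0, 0, -0.17], [0.8, 0.36, -0.09], 1]
  ]
}}

```text
clock: 2.6
eef_pos: [486.0, -286.6, 339.1]
tcp_rot: [-3.141, 0.0, 1.212]
contact_force: [-0.2, -1.2, -0.5]
opening: 1.001
grasp_force: 0.0
```

Run:
```python
from h import *
plan([480,80,340],80)
cal=imaging.calibration("wrist");im=imaging.grab_frame("wrist");save("w1.png",im)
for n in("pad","window","scan_button_top","reader"):
    print(n,[(np.round(m["xy"]).tolist(),round(m["conf"],2)) for m in imaging.mark_of("wrist",n)[:3]])
print(proj(cal,(518,-211,3)),proj(cal,(494,-283,89)))
import json;json.dump({k:np.array(v).tolist() for k,v in cal.items()},open("w1.json","w"))
```

```text
t2.60 pos [ 486.  -286.6  339.1] rpy [-180.     0.    69.5] turn [-0.0009  0.0003 -0.2344] shift [ 1.7061 -0.6713 -0.0048]
pad [([317.0, 123.0], 0.79)]
window [([325.0, 154.0], 0.7)]
scan_button_top [([322.0, 192.0], 0.89)]
reader [([320.0, 128.0], 0.65), ([318.0, 126.0], 0.21)]
(np.float64(319.0103303920058), np.float64(127.32743036074501)) (np.float64(321.82187207530995), np.float64(195.18643766036092))
```

View pics/w1.png

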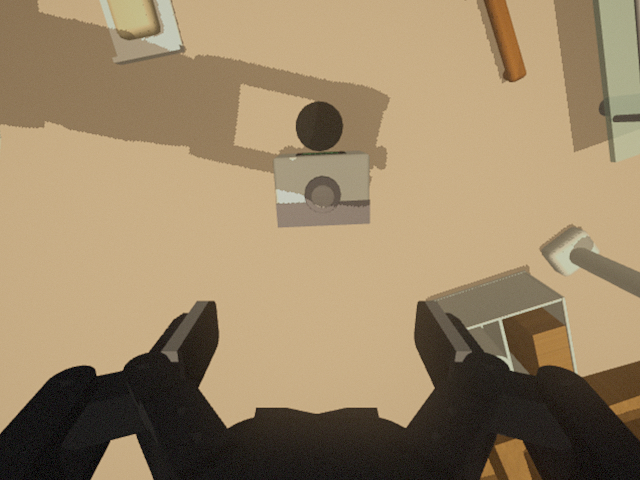

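The wrist view shows the pad at (319,126), the button at (322,195), and the reader's top face with corners near (275,157), (368,152), (370,223) and (279,227).

Run:
```python
from h import *
import json
cal=json.load(open("w1.json"));im=cv2.imread("pics/w1.png");g=cv2.cvtColor(im,6)
m=(g[95:153,285:350]<45).astype(np.uint8);m=cv2.morphologyEx(m,cv2.MORPH_OPEN,np.ones((9,9)))
k,l,s,c=cv2.connectedComponentsWithStats(m);
for i in range(1,k): print(s[i],c[i]+[285,95],atz(cal,c[i]+[285,95],3).round(1))
e=cv2.HoughCircles(cv2.GaussianBlur(g[165:230,280:365],(3,3),0),3,1,30,param1=80,param2=12,minRadius=12,maxRadius=24)
print(e)
P=[atz(cal,p,72)[:2] for p in((275,157),(368,152),(370,223),(279,227))];print(np.round(P,1))
for a,b in((0,1),(3,2)): d=P[b]-P[a];print(np.degrees(np.arctan2(d[1],d[0])),np.linalg.norm(d))
for a,b in((0,3),(1,2)): d=P[b]-P[a];print(np.degrees(np.arctan2(d[1],d[0])),np.linalg.norm(d))
print("btn",atz(cal,(322,194),86))
cs=imaging.calibration("scene");cd=imaging.calibration("side")
print("pad scene ray",atz(cs,(193.5,227),3),"side",atz(cd,(395,236),3))
for n,ps in (("pad",[(193.5,227),(395.5,236),(318.5,126)]),("btn",[(157,181),(421,196),(322,193)])):
    print(n,tri([ray(c,p) for c,p in zip((cs,cd,cal),ps)]))
```

```text
[[[42.5 29.5 18.8]]]
[[ 457.3 -224.3]
 [ 561.4 -257.2]
 [ 537.3 -339.9]
 [ 429.1 -304.9]]
-17.549843370920616 109.13556902718409
-17.93156121893847 113.72197016956474
-109.29275838874736 85.38155771178685
-106.22780879191855 86.12261837672663
btn [ 494.53565503 -282.28824477   86.        ]
pad scene ray [ 519.97469033 -209.57431976    3.        ] side [ 515.47495424 -206.1152279     3.        ]
pad (array([ 5.17529453e+02, -2.10328860e+02, -3.48737556e-01]), [np.float64(0.8520065528798272), np.float64(1.0474293173629055), np.float64(1.2634212305489185)])
btn (array([ 493.95311518, -280.73112653,   94.20438987]), [np.float64(0.154977333533643), np.float64(1.5790213733198704), np.float64(1.6499874273608393)])
```

{"method": "step_arm", "body": {
  "moves": [
    [[0, 0, -0.1], [0.24, -0.09, 0], 1],
    [[0, 0, -0.23], [0.47, -0.18, 0], 1],
    [[0, 0, -0.23], [0.71, -0.28, 0], 1],
    [[0, 0, -0.23], [0.95, -0.37, 0], 1]
  ]
}}

```text
clock: 3.25
eef_pos: [482.9, -86.2, 339.5]
tcp_rot: [3.141, -0.0, 1.389]
contact_force: [1.5, 0.6, 0.5]
opening: 0.999
grasp_force: 0.0
```

```bash
python3 -c "
from h import *
plan([510,200,360],80)"
```

```text
t3.25 pos [482.9 -86.2 339.5] rpy [180.   -0.   79.6] turn [ 0.0007 -0.     -0.0091] shift [ 1.4319 -0.1252 -0.1026]
```

{"method": "step_arm", "body": {
  "moves": [
    [[0, 0, 0], [0.24, -0.02, -0.01], 1],
    [[0, 0, 0], [0.48, -0.04, -0.02], 1],
    [[0, 0, 0], [0.72, -0.06, -0.03], 1],
    [[0, 0, 0], [1, -0.1, -0.04], 1]
  ]
}}

```text
clock: 3.65
eef_pos: [499.5, 107.8, 347.5]
tcp_rot: [3.141, -0.0, 1.39]
contact_force: [0.7, -0.2, -0.0]
opening: 1.001
grasp_force: 0.0
```

{"method": "step_arm", "body": {
  "moves": [
    [[0, 0, 0], [0.25, -0.02, 0], 1],
    [[0, 0, 0], [0.5, -0.04, 0], 1],
    [[0, 0, 0], [0.75, -0.06, 0], 1],
    [[0, 0, 0], [0.8, -0.06, 0], 1],
    [[0, 0, 0], [0.8, -0.06, 0], 1],
    [[0, 0, 0], [0.8, -0.06, 0], 1]
  ]
}}

```text
clock: 4.25
eef_pos: [516.2, 265.0, 346.9]
tcp_rot: [-3.141, 0.001, 1.391]
contact_force: [-0.7, -0.9, -0.2]
opening: 0.998
grasp_force: 0.0
```

Run:
```python
from h import *
plan([554,360,200],80)
cal=imaging.calibration("wrist");im=imaging.grab_frame("wrist");save("w2.png",im)
for n in("jar","label","organiser"):
    print(n,[(np.round(m["xy"]).tolist(),round(m["conf"],2)) for m in imaging.mark_of("wrist",n)[:5]])
for p in((554,360,6),(554,360,76),(580,356,36)):print(proj(cal,p))
import json;json.dump({k:np.array(v).tolist() for k,v in cal.items()},open("w2.json","w"))
```

```text
t4.25 pos [516.2 265.  346.9] rpy [-1.80e+02  1.00e-01  7.97e+01] turn [-0.0003  0.0012 -0.0073] shift [0.5019 0.1007 0.7341]
jar [([224.0, 167.0], 0.76), ([329.0, 116.0], 0.67), ([432.0, 76.0], 0.65), ([437.0, 146.0], 0.58)]
label [([443.0, 169.0], 0.95), ([202.0, 157.0], 0.67)]
organiser [([331.0, 168.0], 0.67)]
(np.float64(331.42024877891475), np.float64(112.9274244430676))
(np.float64(334.0554301275745), np.float64(109.91817774458104))
(np.float64(353.48836811118224), np.float64(111.13584892727049))
```

View pics/w2.png

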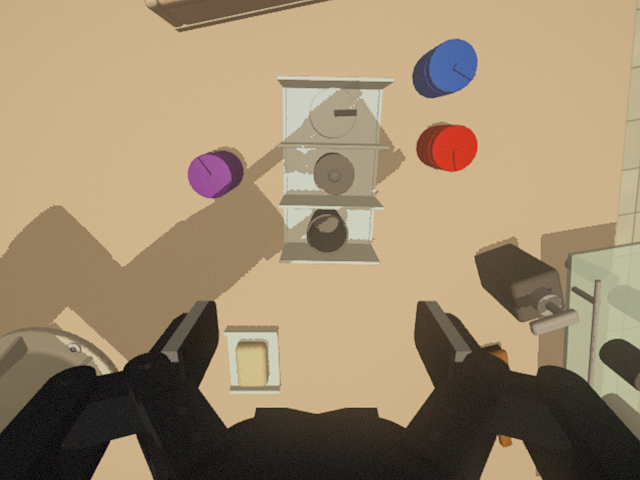

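The wrist view shows the jar lid centred at about (333,113), its ridge running right to (356,113), and partition tops at (278,79)-(392,82) and (278,206)-(382,207).

Run:
```python
from h import *
import json
cal=json.load(open("w2.json"));im=cv2.imread("pics/w2.png");g=cv2.cvtColor(im,6)
for a,b,z in(((278,79),(392,82),82),((278,206),(382,207),82),((282,146),(388,147),82),((334,112),(356,113),79)):
    d=atz(cal,b,z)-atz(cal,a,z);print(np.degrees(np.arctan2(d[1],d[0])),np.linalg.norm(d),atz(cal,a,z).round(1))
c=cv2.HoughCircles(cv2.GaussianBlur(g[80:150,295:375],(3,3),0),3,1,60,param1=60,param2=8,minRadius=22,maxRadius=28)
print(c); 
if c is not None:
    p=c[0,0,:2]+[295,80];print(p,atz(cal,p,76).round(1))
print(atz(cal,(332.5,113),76))
crop=cv2.resize(im[75:150,290:375],None,fx=6,fy=6,interpolation=2);cv2.imwrite("pics/crop2.png",crop)
cs=imaging.calibration("scene");cd=imaging.calibration("side")
# lid top centre by white blob
for n,p in(("scene",(478,299)),("side",(226,346))): print(n,atz({"scene":cs,"side":cd}[n],p,76).round(1))
print(tri([ray(cs,(478,299)),ray(cd,(226,346)),ray(cal,(332.5,113))]))
plan([555,359,200],79)
```

```text
-11.700459110443113 124.93733691069401 [498.5 402.   82. ]
-10.882347056064027 127.03167835433122 [468.4 263.7  82. ]
-10.844449549736018 122.74887884476928 [488. 332.  82.]
-12.762378146462089 24.974925312973824 [553.4 357.7  79. ]
[[[48.5 38.5 27.4]]]
[343.5 118.5] [563.2 349.   76. ]
[551.71484047 357.0681327   76.        ]
scene [559.4 356.1  76. ]
side [544.8 362.1  76. ]
(array([552.47657459, 357.19048325,  65.60466619]), [np.float64(0.8367459858213955), np.float64(0.9418860567481859), np.float64(0.3377792276139749)])
t4.45 pos [516.4 264.8 347.3] rpy [180.    0.   79.6] turn [0.0003 0.0001 0.0132] shift [0.4983 0.1043 0.7365]
```

View pics/crop2.png

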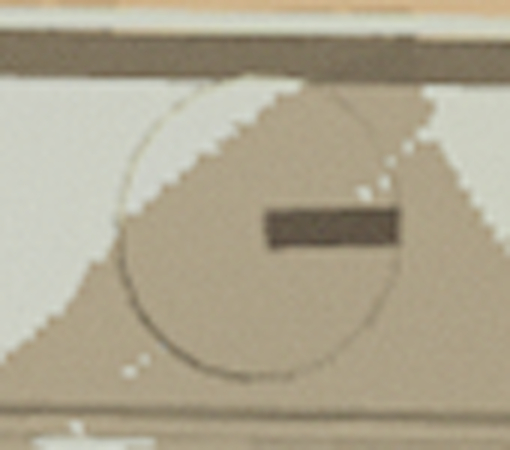

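Crop: the lid circle is centred at (259,228), which is (333,113) in the full picture, and the ridge points right. So the jar is at about (552.5, 357) with its label at about -11°. I'll descend over it.

{"method": "step_arm", "body": {
  "moves": [
    [[0, 0, 0.013], [0.12, 0.02, 0.15], 1],
    [[0, 0, 0.013], [0.24, 0.05, 0.3], 1],
    [[0, 0, 0.013], [0.36, 0.08, 0.5], 1],
    [[0, 0, 0.013], [0.488, 0.094, 0.73], 1],
    [[0, 0, 0.013], [0.488, 0.094, 0.88], 1],
    [[0, 0, 0.013], [0.488, 0.094, 1], 1],
    [[0, 0, 0.013], [0.488, 0.094, 1], 1]
  ]
}}

```text
clock: 5.15
eef_pos: [550.4, 356.9, 143.4]
tcp_rot: [-3.137, 0.005, 1.38]
contact_force: [-0.5, -0.6, 0.3]
opening: 1.0
grasp_force: 0.0
```

Run:
```python
from h import *
plan([552.5,357.5,24],79)
cal=imaging.calibration("wrist");im=imaging.grab_frame("wrist");save("w3.png",im)
print(proj(cal,(552.5,357.5,76)),proj(cal,(580,352.2,80)))
```

```text
t5.15 pos [550.4 356.9 143.4] rpy [-179.7    0.3   79.1] turn [-0.0059  0.0059  0.0015] shift [0.0079 0.0124 0.5969]
(np.float64(319.96240159553906), np.float64(253.1138585676155)) (np.float64(363.41750149649806), np.float64(255.32524526958707))
```

View pics/w3.png

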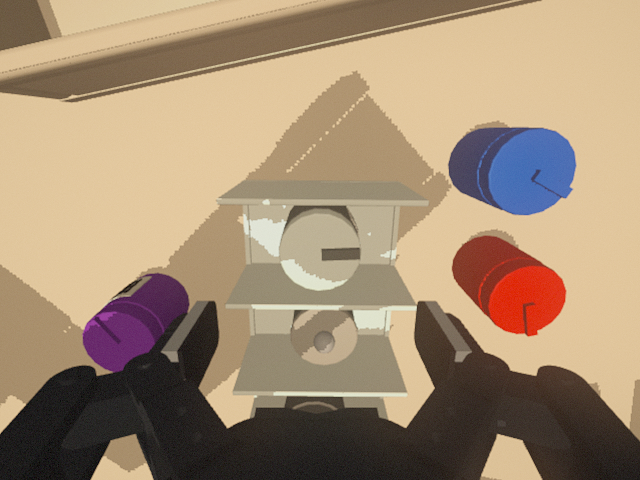

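The lid is at about (320,249), within 3 mm of the prediction. The ridge looks slightly rotated relative to the bay, so I'll measure it sub-pixel.

Run:
```python
from h import *
import json
for f,cal,w in(("w2.png",json.load(open("w2.json")),(330,106,360,119)),("w3.png",imaging.calibration("wrist"),(316,243,364,265))):
    g=cv2.cvtColor(cv2.imread("pics/"+f),6);s=g[w[1]:w[3],w[0]:w[2]]
    t,m=cv2.threshold(s,0,255,cv2.THRESH_BINARY_INV+cv2.THRESH_OTSU)
    k,l,st,ce=cv2.connectedComponentsWithStats(m);i=1+np.argmax(st[1:,4]);p=np.argwhere(l==i)[:,::-1]+w[:2]
    W=np.array([atz(cal,q,80)[:2] for q in p]);c=W.mean(0);u,sv,v=np.linalg.svd(W-c,full_matrices=False);d=v[0]*np.sign(v[0,0])
    pr=(W-c)@d
    print(f,st[i],"c",c.round(1),"ang",np.degrees(np.arctan2(d[1],d[0])).round(1),"len",np.ptp(pr),"jar c",(c-14*d).round(1))
cal=imaging.calibration("wrist")
for z in (76,): print([atz(cal,q,z).round(1) for q in((280,249),(360,249),(320,290))])
plan([552.5,357.5,24],79)
```

```text
w2.png [  4   3  23   8 141] c [565.4 354.9] ang -9.5 len 24.923299093886804 jar c [551.6 357.2]
w3.png [  5   5  39  13 446] c [567.1 356. ] ang -8.9 len 24.68100876539094 jar c [553.3 358.2]
[array([528.3, 365.3,  76. ]), array([580.3, 355.3,  76. ]), array([548.7, 330.9,  76. ])]
t5.20 pos [551.6 357.6 145.9] rpy [-1.799e+02  1.000e-01  7.910e+01] turn [-0.0029  0.0029  0.0015] shift [0.0015 0.0059 0.6093]
```

{"method": "step_arm", "body": {
  "moves": [
    [[0, 0, 0], [0.007, 0.006, 0.15], 1],
    [[0, 0, 0], [0.007, 0.006, 0.3], 1],
    [[0, 0, 0], [0.007, 0.006, 0.42], 1],
    [[0, 0, 0], [0.007, 0.006, 0.52], 1],
    [[0, 0, 0], [0.007, 0.006, 0.6], 1],
    [[0, 0, 0], [0.007, 0.006, 0.61], 1],
    [[0, 0, 0], [0.007, 0.006, 0.61], 1]
  ]
}}

```text
clock: 5.9
eef_pos: [554.4, 360.2, 26.0]
tcp_rot: [3.141, -0.001, 1.381]
contact_force: [0.4, 0.2, 0.4]
opening: 0.997
grasp_force: 0.0
```

{"method": "step_arm", "body": {
  "moves": [
    [[0, 0, 0], [0, 0, 0], 0.4],
    [[0, 0, 0], [0, 0, 0], 0.3],
    [[0, 0, 0], [0, 0, 0], 0.2],
    [[0, 0, 0], [0, 0, 0], 0.1],
    [[0, 0, 0], [0, 0, 0], 0.1],
    [[0, 0, 0], [0, 0, 0], 0.1]
  ],
  "squeeze": 30
}}

```text
clock: 6.5
eef_pos: [554.3, 360.6, 26.5]
tcp_rot: [3.14, -0.001, 1.381]
contact_force: [-1.7, 0.5, 4.3]
opening: 0.647
grasp_force: 31.1
```

{"method": "step_arm", "body": {
  "moves": [
    [[0, 0, 0], [0, 0, -0.03], 0.1],
    [[0, 0, 0], [0, 0, -0.1], 0.1],
    [[0, 0, 0], [0, 0, -0.22], 0.1],
    [[0, 0, 0], [0, 0, -0.36], 0.1],
    [[0, 0, 0], [0, 0, -0.5], 0.1],
    [[0, 0, 0], [0, 0, -0.6], 0.1],
    [[0, 0, 0], [0, 0, -0.65], 0.1],
    [[0, 0, 0], [0, 0, -0.65], 0.1]
  ]
}}

```text
clock: 7.3
eef_pos: [554.5, 360.6, 157.2]
tcp_rot: [3.139, -0.002, 1.381]
contact_force: [0.0, 1.0, -2.3]
opening: 0.649
grasp_force: 32.2
```

```bash
python3 -c "
from h import *
print(telemetry.sense()['opening'],telemetry.sense()['grasp_force'])
plan([520,40,130],-18)"
```

```text
0.6491978917515094 32.17573642730713
t7.30 pos [554.5 360.6 157.2] rpy [ 1.799e+02 -1.000e-01  7.910e+01] turn [-2.0000e-04 -4.7000e-03  2.1582e+00] shift [-1.6073  0.1329  0.1329]
```

{"method": "step_arm", "body": {
  "moves": [
    [[0, 0, 0.1], [-0.1, 0.01, 0], 0.1],
    [[0, 0, 0.25], [-0.25, 0.02, 0], 0.1],
    [[0, 0, 0.4], [-0.4, 0.03, 0], 0.1],
    [[0, 0, 0.55], [-0.55, 0.05, 0], 0.1],
    [[0, 0, 0.7], [-0.7, 0.06, 0], 0.1],
    [[0, 0, 0.85], [-0.85, 0.07, 0], 0.1],
    [[0, 0, 1], [-1, 0.08, 0], 0.1]
  ]
}}

```text
clock: 8.0
eef_pos: [530.5, 159.3, 153.9]
tcp_rot: [-3.141, 0.002, 0.591]
contact_force: [0.6, 0.6, -0.8]
opening: 0.647
grasp_force: 32.1
```

```bash
python3 -c "
from h import *
plan([520,40,130],-11)"
```

```text
t8.00 pos [530.5 159.3 153.9] rpy [-1.80e+02  1.00e-01  3.38e+01] turn [3.000e-04 2.600e-03 9.966e-01] shift [-0.3757  0.4661  0.1197]
```

{"method": "step_arm", "body": {
  "moves": [
    [[0, 0, 0.15], [-0.06, 0.07, 0.05], 0.1],
    [[0, 0, 0.3], [-0.12, 0.14, 0.12], 0.1],
    [[0, 0, 0.46], [-0.18, 0.22, 0.2], 0.1],
    [[0, 0, 0.62], [-0.24, 0.3, 0.28], 0.1],
    [[0, 0, 0.78], [-0.3, 0.38, 0.36], 0.1],
    [[0, 0, 0.92], [-0.36, 0.46, 0.44], 0.1],
    [[0, 0, 0.99], [-0.37, 0.46, 0.5], 0.1],
    [[0, 0, 0.99], [-0.37, 0.46, 0.5], 0.1]
  ]
}}

```text
clock: 8.8
eef_pos: [519.7, 42.2, 52.7]
tcp_rot: [3.14, 0.005, -0.184]
contact_force: [0.8, -0.5, -1.8]
opening: 0.651
grasp_force: 32.3
```

```bash
python3 -c "
from h import *
plan([520,40,20.5],-11)"
```

```text
t8.80 pos [519.7  42.2  52.7] rpy [179.9   0.3 -10.5] turn [0.0016 0.006  0.0103] shift [0.0045 0.0104 0.1611]
```

{"method": "step_arm", "body": {
  "moves": [
    [[0, 0, 0], [0, 0, 0.05], 0.1],
    [[0, 0, 0], [0, 0, 0.1], 0.1],
    [[0, 0, 0], [0, 0, 0.13], 0.1],
    [[0, 0, 0], [0, 0, 0.145], 0.1],
    [[0, 0, 0], [0, 0, 0.155], 0.1],
    [[0, 0, 0], [0, 0, 0.155], 0.1],
    [[0, 0, 0], [0, 0, 0.155], 0.1]
  ]
}}

```text
clock: 9.5
eef_pos: [522.1, 43.1, 24.2]
tcp_rot: [-3.141, -0.0, -0.182]
contact_force: [0.1, -0.3, -0.9]
opening: 0.648
grasp_force: 32.3
```

{"method": "step_arm", "body": {
  "moves": [
    [[0, 0, 0], [0, 0, 0.007], 0.1],
    [[0, 0, 0], [0, 0, 0.014], 0.1],
    [[0, 0, 0], [0, 0, 0.018], 0.1],
    [[0, 0, 0], [0, 0, 0.018], 0.1]
  ]
}}

```text
clock: 9.9
eef_pos: [522.0, 43.0, 20.5]
tcp_rot: [-3.142, -0.0, -0.182]
contact_force: [-0.2, -0.5, -1.3]
opening: 0.644
grasp_force: 32.3
```

{"method": "step_arm", "body": {
  "moves": [
    [[0, 0, 0], [0, 0, 0.004], 0.1],
    [[0, 0, 0], [0, 0, 0.004], 0.1]
  ]
}}

```text
clock: 10.1
eef_pos: [522.0, 43.0, 20.5]
tcp_rot: [-3.142, -0.0, -0.182]
contact_force: [-3.8, 0.5, 12.1]
opening: 0.645
grasp_force: 33.6
```

{"method": "step_arm", "body": {
  "moves": [
    [[0, 0, 0], [0, 0, 0.004], 0.1],
    [[0, 0, 0], [0, 0, 0.004], 0.1]
  ]
}}

```text
clock: 10.3
eef_pos: [522.0, 43.0, 20.4]
tcp_rot: [-3.142, -0.0, -0.182]
contact_force: [-6.9, -0.6, 22.7]
opening: 0.645
grasp_force: 34.7
```

Contact: the jar is on the counter with the TCP at 20.5. I'll ease off, release and rise.

{"method": "step_arm", "body": {
  "moves": [
    [[0, 0, 0], [0, 0, -0.006], 0.1],
    [[0, 0, 0], [0, 0, -0.006], 0.6],
    [[0, 0, 0], [0, 0, -0.006], 0.8],
    [[0, 0, 0], [0, 0, -0.006], 1],
    [[0, 0, 0], [0, 0, -0.006], 1],
    [[0, 0, 0], [0, 0, -0.006], 1]
  ]
}}

```text
clock: 10.9
eef_pos: [521.9, 43.0, 19.9]
tcp_rot: [3.142, 0.0, -0.182]
contact_force: [0.3, -0.0, 0.4]
opening: 1.0
grasp_force: 0.0
```

{"method": "step_arm", "body": {
  "moves": [
    [[0, 0, 0], [0, 0, -0.1], 1],
    [[0, 0, 0], [0, 0, -0.3], 1],
    [[0, 0, 0], [0, 0, -0.5], 1],
    [[0, 0, -0.19], [0, 0, -0.6], 1],
    [[0, 0, -0.38], [0, 0, -0.7], 1],
    [[0, 0, -0.57], [0, 0, -0.7], 1],
    [[0, 0, -0.76], [0, 0, -0.7], 1],
    [[0, 0, -0.95], [0, 0, -0.7], 1]
  ]
}}

```text
clock: 11.7
eef_pos: [522.0, 43.0, 160.3]
tcp_rot: [3.141, -0.0, 0.57]
contact_force: [-1.3, -1.2, 0.2]
opening: 0.998
grasp_force: 0.0
```

```bash
cat > look.py <<'E'
from h import *
import sys
plan([522,0,160],72)
cal=imaging.calibration("wrist");im=imaging.grab_frame("wrist");save(sys.argv[1],im)
print(proj(cal,(522,43,70)))
for n in("jar","label"):
    print(n,[(np.round(m["xy"]).tolist(),round(m["conf"],2),atz(cal,m["xy"],0 if n=="jar" else 30).round(0).tolist()) for m in imaging.mark_of("wrist",n)[:3]])
E
python3 look.py w4.png
```

```text
t11.70 pos [522.   43.  160.3] rpy [180.   -0.   32.7] turn [ 3.00e-04 -3.00e-04 -8.74e-01] shift [-0.1159  0.1811  0.0013]
(np.float64(316.63270340003726), np.float64(243.60428187137376))
jar [([311.0, 224.0], 0.75, [516.0, 45.0, 0.0])]
label []
```

{"method": "step_arm", "body": {
  "moves": [
    [[0, 0, -0.19], [0, 0, 0], 1],
    [[0, 0, -0.38], [0, 0, 0], 1],
    [[0, 0, -0.57], [0, 0, 0], 1],
    [[0, 0, -0.76], [0, 0, 0], 1],
    [[0, 0, -0.9], [0, 0, 0], 1],
    [[0, 0, -0.9], [0, 0, 0], 1],
    [[0, 0, -0.9], [0, 0, 0], 1]
  ]
}}

```text
clock: 12.55
eef_pos: [521.9, 43.0, 160.0]
tcp_rot: [-3.141, 0.0, 1.265]
contact_force: [0.4, 0.2, -0.4]
opening: 1.0
grasp_force: 0.0
```

```bash
python3 look.py w5.png
```

```text
t12.55 pos [521.9  43.  160. ] rpy [-180.     0.    72.5] turn [-0.0002  0.0001  0.0108] shift [-2.049e-01  6.510e-02 -2.000e-04]
(np.float64(316.67862542409114), np.float64(244.0375498520296))
jar [([307.0, 222.0], 0.82, [513.0, 43.0, 0.0])]
label []
```

View pics/w5.png

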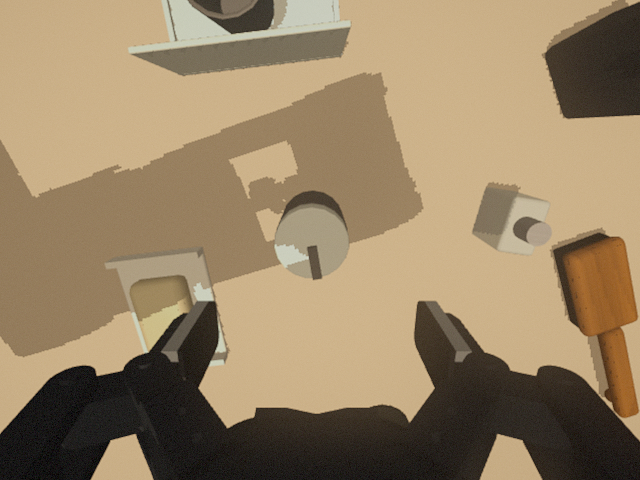

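Jar standing upright at (312,241), with the ridge pointing down-image to (317,278). I'll measure the ridge.

```bash
cat >> h.py <<'E'
def ridge(g,cal,w,z):
    s=g[w[1]:w[3],w[0]:w[2]];t,m=cv2.threshold(s,0,255,cv2.THRESH_BINARY_INV+cv2.THRESH_OTSU)
    k,l,st,ce=cv2.connectedComponentsWithStats(m);i=1+np.argmax(st[1:,4]);p=np.argwhere(l==i)[:,::-1]+w[:2]
    W=np.array([atz(cal,q,z)[:2] for q in p]);c=W.mean(0);d=np.linalg.svd(W-c,full_matrices=False)[2][0];
    if d[1]>0:d=-d
    print(st[i],"c",c.round(1),"ang",np.degrees(np.arctan2(d[1],d[0])).round(1),"len",np.ptp((W-c)@d).round(1),"jar c",(c-14*d).round(1))
E
python3 - <<'E'
from h import *
cal=imaging.calibration("wrist");g=cv2.cvtColor(cv2.imread("pics/w5.png"),6)
ridge(g,cal,(303,243,326,282),74)
print([atz(cal,q,70).round(1) for q in((274.5,241),(349,241),(312,279))])
plan([522,43,40],81.2)
E
```

```text
[  4   2  15  35 324] c [516.6  31.7] ang -98.2 len 25.9 jar c [518.6  45.6]
[array([493.8,  54.2,  70. ]), array([544.9,  38.2,  70. ]), array([510.5,  17.8,  70. ])]
t12.70 pos [521.9  43.  160. ] rpy [-180.     0.    72.6] turn [-1.000e-04  1.000e-04 -1.902e-01] shift [1.e-04 3.e-04 6.e-01]
```

{"method": "step_arm", "body": {
  "moves": [
    [[0, 0, -0.1], [0.003, -0.012, 0.1], 1],
    [[0, 0, -0.195], [0.003, -0.012, 0.25], 1],
    [[0, 0, -0.195], [0.003, -0.012, 0.4], 1],
    [[0, 0, -0.195], [0.003, -0.012, 0.55], 1],
    [[0, 0, -0.195], [0.003, -0.012, 0.65], 1],
    [[0, 0, -0.195], [0.003, -0.012, 0.68], 1],
    [[0, 0, -0.195], [0.003, -0.012, 0.68], 1]
  ]
}}

```text
clock: 13.4
eef_pos: [519.4, 44.3, 23.5]
tcp_rot: [-3.14, 0.0, 1.423]
contact_force: [-0.6, 0.4, -0.3]
opening: 1.004
grasp_force: 0.0
```

{"method": "step_arm", "body": {
  "moves": [
    [[0, 0, 0], [0, 0, 0], 0.5],
    [[0, 0, 0], [0, 0, 0], 0.3],
    [[0, 0, 0], [0, 0, 0], 0.2],
    [[0, 0, 0], [0, 0, 0], 0.1],
    [[0, 0, 0], [0, 0, 0], 0.1],
    [[0, 0, 0], [0, 0, 0], 0.1]
  ],
  "squeeze": 30
}}

```text
clock: 14.0
eef_pos: [520.6, 44.4, 25.4]
tcp_rot: [3.14, -0.0, 1.424]
contact_force: [-0.6, 0.1, 5.8]
opening: 0.645
grasp_force: 30.9
```

{"method": "step_arm", "body": {
  "moves": [
    [[0, 0, 0], [0, 0, -0.04], 0.1],
    [[0, 0, 0], [0, 0, -0.15], 0.1],
    [[0, 0, 0], [0, 0, -0.3], 0.1],
    [[0, 0, 0], [0, 0, -0.45], 0.1],
    [[0, 0, 0], [0, 0, -0.5], 0.1],
    [[0, 0, 0], [0, 0, -0.5], 0.1]
  ]
}}

```text
clock: 14.6
eef_pos: [521.0, 44.4, 125.9]
tcp_rot: [3.138, -0.001, 1.424]
contact_force: [0.2, -0.6, -1.7]
opening: 0.646
grasp_force: 32.4
```

Run:
```python
from h import *
plan([518,-210,90],72)
cal=imaging.calibration("wrist");g=cv2.cvtColor(imaging.grab_frame("wrist"),6);save("w6.png",np.dstack([g]*3))
s=telemetry.sense();print(s["opening"],s["grasp_force"])
p=s["eef_pos"];zb=p[2]-24
a=proj(cal,(p[0],p[1],zb+70));b=proj(cal,(p[0]-4,p[1]-28,zb+74));print(a,b)
```

```text
t14.60 pos [521.   44.4 125.9] rpy [ 1.798e+02 -1.000e-01  8.160e+01] turn [ 0.0047 -0.0015  0.2131] shift [-1.2606  0.1704  0.1791]
0.6446830693108162 32.42613673210144
(np.float64(314.68897304195036), np.float64(369.0700456417053)) (np.float64(315.1676784711134), np.float64(442.68018313105745))
```

{"method": "step_arm", "body": {
  "moves": [
    [[0, 0, 0.05], [-0.08, 0.01, 0], 0.1],
    [[0, 0, 0.1], [-0.24, 0.03, 0], 0.1],
    [[0, 0, 0.15], [-0.42, 0.05, 0], 0.1],
    [[0, 0, 0.21], [-0.6, 0.08, 0], 0.1],
    [[0, 0, 0.21], [-0.78, 0.1, 0], 0.1],
    [[0, 0, 0.21], [-0.93, 0.12, 0], 0.1],
    [[0, 0, 0.21], [-1, 0.13, 0], 0.1],
    [[0, 0, 0.21], [-1, 0.13, 0], 0.1]
  ]
}}

```text
clock: 15.45
eef_pos: [515.5, -158.5, 122.7]
tcp_rot: [-3.14, 0.0, 1.257]
contact_force: [0.2, 0.8, -1.0]
opening: 0.642
grasp_force: 32.4
```

```bash
python3 -c "
from h import *
plan([518.5,-209.5,110],72.1)"
```

```text
t15.45 pos [ 515.5 -158.5  122.7] rpy [-179.9    0.    72. ] turn [-0.0024  0.0001 -0.002 ] shift [-0.2379  0.0929  0.0634]
```

{"method": "step_arm", "body": {
  "moves": [
    [[0, 0, 0], [-0.07, 0.03, 0], 0.1],
    [[0, 0, 0], [-0.14, 0.06, 0], 0.1],
    [[0, 0, 0], [-0.2, 0.085, 0], 0.1],
    [[0, 0, 0], [-0.238, 0.093, 0.03], 0.1],
    [[0, 0, 0], [-0.238, 0.093, 0.06], 0.1],
    [[0, 0, 0], [-0.238, 0.093, 0.06], 0.1],
    [[0, 0, 0], [-0.238, 0.093, 0.06], 0.1]
  ]
}}

```text
clock: 16.15
eef_pos: [519.0, -207.9, 111.6]
tcp_rot: [-3.14, -0.0, 1.259]
contact_force: [-0.1, -0.8, -1.2]
opening: 0.645
grasp_force: 32.4
```

Run:
```python
from h import *
plan([518.5,-209.5,40],72.1)
A=imaging.grab_frame("scene")[130:270,110:270,::-1];B=imaging.grab_frame("side")[170:270,350:470,::-1];C=imaging.grab_frame("wrist")[200:480,180:460,::-1]
f=lambda i:cv2.resize(i,(400,int(400*i.shape[0]/i.shape[1])),interpolation=2)
A,B,C=map(f,(A,B,C));H=np.zeros((600,800,3),np.uint8)
H[:A.shape[0],:400]=A[:600];C=C[:400];H[:C.shape[0],400:]=C
B2=cv2.resize(B,(290,242));H[355:597,:290]=B2
cv2.imwrite("pics/m1.png",H)
```

```text
t16.15 pos [ 519.  -207.9  111.6] rpy [-179.9   -0.    72.1] turn [-0.0014 -0.0003  0.0011] shift [-0.0088  0.0004  0.358 ]
```

View pics/m1.png

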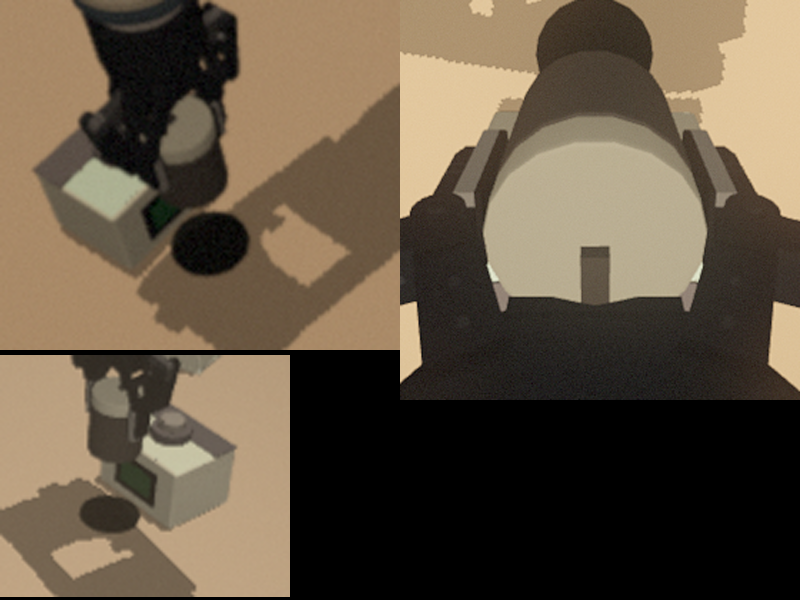

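Held jar: its ridge (595,275 in the mosaic) points straight down the tool's axis, and the jar is centred laterally over the pad (arc 537-652, lid 484-707). I'll check the offset along the tool's x by projection.

Run:
```python
from h import *
cal=imaging.calibration("wrist");im=imaging.grab_frame("wrist");g=cv2.cvtColor(im,6)
s=telemetry.sense();p=s["eef_pos"];y=s["tcp_rot"][2];u=np.array([np.cos(y),np.sin(y),0])
zb=p[2]-25
for k in(-3,0,3): print(k,"lid far edge px",proj(cal,np.r_[p[:2],zb+70]+(28+k)*u),"ridge inner",proj(cal,np.r_[p[:2],zb+74]+k*u))
for c in((518.5,-210),): 
  print("pad far edge",proj(cal,np.r_[c,3]+32*u),"ctr",proj(cal,np.r_[c,3]),"l/r",[proj(cal,np.r_[c,3]+q*32*np.array([-u[1],u[0],0])) for q in(1,-1)])
col=g[150:320,314:319].mean(1).round();
print("col edges",[(150+i,int(col[i]),int(col[i+2])) for i in range(168) if abs(col[i+2]-col[i])>14])
print("pad row 225 edges",[(270+i,int(g[225,270+i])) for i in range(0,95) if abs(int(g[225,271+i])-int(g[225,270+i]))>20])
```

```text
-3 lid far edge px (np.float64(317.46182779093414), np.float64(304.25248071840997)) ridge inner (np.float64(317.39994852714614), np.float64(385.12183230241646))
0 lid far edge px (np.float64(317.4745460219426), np.float64(295.7951678884972)) ridge inner (np.float64(317.41163504500867), np.float64(377.6723566809527))
3 lid far edge px (np.float64(317.4874811098859), np.float64(287.19365049576754)) ridge inner (np.float64(317.42351244952954), np.float64(370.1012019141904))
pad far edge (np.float64(315.97918516762866), np.float64(198.16104914219983)) ctr (np.float64(315.97837990010504), np.float64(238.898021437007)) l/r [(np.float64(274.79734334318834), np.float64(238.89840050690282)), (np.float64(357.15522305837305), np.float64(238.8976424057113))]
col edges [(195, 138, 110), (196, 141, 55), (197, 110, 50), (234, 45, 60), (277, 65, 82), (279, 82, 103), (280, 83, 123), (281, 103, 127), (297, 138, 153), (298, 141, 169), (299, 153, 172)]
pad row 225 edges [(276, 123), (353, 39), (354, 86)]
```

Jar-to-pad offset works out below 0.5 mm as it stands, so I'll go straight down.

{"method": "step_arm", "body": {
  "moves": [
    [[0, 0, 0], [0, 0, 0.05], 0.1],
    [[0, 0, 0], [0, 0, 0.13], 0.1],
    [[0, 0, 0], [0, 0, 0.21], 0.1],
    [[0, 0, 0], [0, 0, 0.29], 0.1],
    [[0, 0, 0], [0, 0, 0.35], 0.1],
    [[0, 0, 0], [0, 0, 0.39], 0.1],
    [[0, 0, 0], [0, 0, 0.39], 0.1],
    [[0, 0, 0], [0, 0, 0.39], 0.1]
  ]
}}

```text
clock: 17.15
eef_pos: [519.7, -208.4, 34.2]
tcp_rot: [3.141, 0.0, 1.259]
contact_force: [-0.3, -0.2, -1.6]
opening: 0.65
grasp_force: 32.4
```

```bash
python3 -c "
from h import *
plan([519,-207.9,28.5],72.1)"
```

```text
t17.15 pos [ 519.7 -208.4   34.2] rpy [180.    0.   72.1] turn [0.0002 0.     0.001 ] shift [ 0.0015 -0.0039  0.0285]
```

{"method": "step_arm", "body": {
  "moves": [
    [[0, 0, 0], [0.001, -0.003, 0.01], 0.1],
    [[0, 0, 0], [0.001, -0.003, 0.02], 0.1],
    [[0, 0, 0], [0.001, -0.003, 0.026], 0.1],
    [[0, 0, 0], [0.001, -0.003, 0.026], 0.1]
  ]
}}

```text
clock: 17.55
eef_pos: [518.9, -208.0, 28.9]
tcp_rot: [3.142, -0.0, 1.259]
contact_force: [0.2, 0.2, -1.4]
opening: 0.643
grasp_force: 32.4
```

{"method": "step_arm", "body": {
  "moves": [
    [[0, 0, 0], [0, 0, 0.005], 0.1],
    [[0, 0, 0], [0, 0, 0.005], 0.1]
  ]
}}

```text
clock: 17.75
eef_pos: [519.1, -208.0, 28.4]
tcp_rot: [3.141, 0.0, 1.259]
contact_force: [-0.8, 0.4, 5.0]
opening: 0.649
grasp_force: 33.1
```

{"method": "step_arm", "body": {
  "moves": [
    [[0, 0, 0], [0, 0, -0.002], 0.1],
    [[0, 0, 0], [0, 0, -0.002], 0.6],
    [[0, 0, 0], [0, 0, -0.002], 0.8],
    [[0, 0, 0], [0, 0, -0.002], 1],
    [[0, 0, 0], [0, 0, -0.002], 1],
    [[0, 0, 0], [0, 0, -0.002], 1]
  ]
}}

```text
clock: 18.35
eef_pos: [518.9, -208.0, 28.2]
tcp_rot: [-3.142, -0.0, 1.259]
contact_force: [0.3, -0.1, 0.4]
opening: 1.004
grasp_force: 0.0
```

{"method": "step_arm", "body": {
  "moves": [
    [[0, 0, 0], [0, 0, -0.08], 1],
    [[0, 0, 0], [0, 0, -0.25], 1],
    [[0, 0, 0], [0, 0, -0.45], 1],
    [[0, 0, 0], [0, 0, -0.65], 1],
    [[0, 0, 0], [0, 0, -0.8], 1],
    [[0, 0, 0], [0, 0, -0.8], 1],
    [[0, 0, 0], [0, 0, -0.8], 1]
  ]
}}

```text
clock: 19.05
eef_pos: [519.1, -208.1, 188.7]
tcp_rot: [3.14, 0.0, 1.259]
contact_force: [-0.1, 0.3, -0.7]
opening: 1.004
grasp_force: 0.0
```

Run:
```python
from h import *
plan([494.5,-282.5,150],72)
cal=imaging.calibration("wrist");im=imaging.grab_frame("wrist");save("w7.png",im)
c=proj(cal,(518.3,-208.8,73));print(c,proj(cal,(518.3,-208.8,3)),proj(cal,(518.3-8.7,-208.8-26.6,77)),proj(cal,(494.5,-282,88)))
A=im[180:300,250:390,::-1];A=cv2.resize(A,None,fx=4,fy=4,interpolation=2)
B=imaging.grab_frame("scene")[140:260,120:230,::-1];B=cv2.resize(B,(230,251),interpolation=2)
H=np.zeros((480,800,3),np.uint8);H[:480,:560]=A;H[:251,570:800]=B;cv2.imwrite("pics/m2.png",H)
```

```text
t19.05 pos [ 519.1 -208.1  188.7] rpy [179.9   0.   72.1] turn [0.0017 0.0001 0.0032] shift [-0.392  -0.0033  0.1935]
(np.float64(315.59770888255446), np.float64(234.87349361646434)) (np.float64(315.5798706813277), np.float64(214.21955659536127)) (np.float64(315.45766234540895), np.float64(269.44503272753184)) (np.float64(315.38348366292007), np.float64(329.88051744398206))
```

View pics/m2.png

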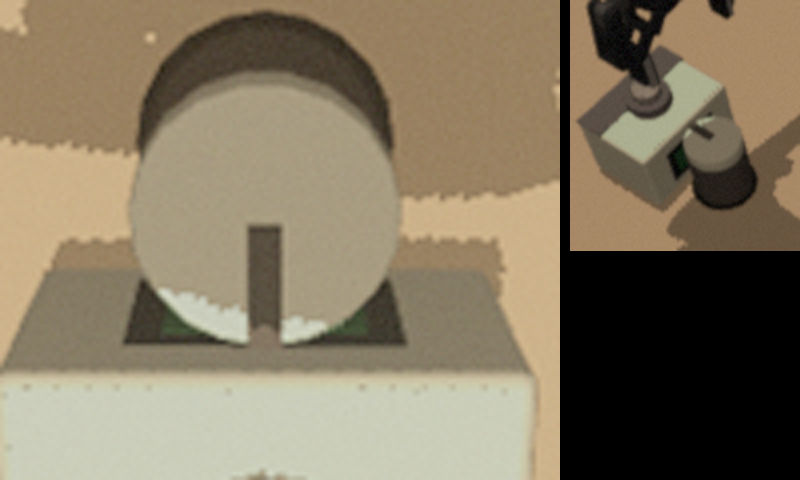

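The jar stands on the pad with its ridge (265,225→345) square to and centred on the window (125–405). Next is the button: shut the fingers and move over it.

{"method": "step_arm", "body": {
  "moves": [
    [[0, 0, 0], [-0.1, 0, 0], -1],
    [[0, 0, 0], [-0.25, -0.003, 0], -1],
    [[0, 0, 0], [-0.384, -0.003, 0], -1],
    [[0, 0, 0], [-0.384, -0.003, 0.1], -1],
    [[0, 0, 0], [-0.384, -0.003, 0.25], -1],
    [[0, 0, 0], [-0.384, -0.003, 0.38], -1],
    [[0, 0, 0], [-0.384, -0.003, 0.42], -1],
    [[0, 0, 0], [-0.384, -0.003, 0.42], -1]
  ]
}}

```text
clock: 19.95
eef_pos: [493.5, -280.1, 102.2]
tcp_rot: [-3.137, -0.001, 1.259]
contact_force: [0.4, -0.7, 0.3]
opening: 0.002
grasp_force: 0.0
```

```bash
python3 -c "
from h import *
plan([494.8,-281.3,90],72)"
```

```text
t19.95 pos [ 493.5 -280.1  102.2] rpy [-1.798e+02 -1.000e-01  7.210e+01] turn [-0.0054 -0.0011  0.0032] shift [-0.0035  0.0083  0.0611]
```

{"method": "step_arm", "body": {
  "moves": [
    [[0, 0, 0], [-0.002, 0.004, 0.015], -1],
    [[0, 0, 0], [-0.002, 0.004, 0.03], -1],
    [[0, 0, 0], [-0.002, 0.004, 0.045], -1],
    [[0, 0, 0], [-0.002, 0.004, 0.045], -1]
  ]
}}

```text
clock: 20.35
eef_pos: [495.5, -281.5, 95.5]
tcp_rot: [3.141, 0.0, 1.259]
contact_force: [-1.0, 0.9, -0.5]
opening: -0.002
grasp_force: 0.0
```

{"method": "step_arm", "body": {
  "moves": [
    [[0, 0, 0], [0, 0, 0.01], -1],
    [[0, 0, 0], [0, 0, 0.015], -1],
    [[0, 0, 0], [0, 0, 0.015], -1]
  ]
}}

```text
clock: 20.65
eef_pos: [495.7, -281.7, 92.4]
tcp_rot: [3.141, 0.0, 1.259]
contact_force: [0.2, 0.3, 1.2]
opening: 0.001
grasp_force: 0.9
```

{"method": "step_arm", "body": {
  "moves": [
    [[0, 0, 0], [0, 0, 0.01], -1],
    [[0, 0, 0], [0, 0, 0.01], -1]
  ]
}}

```text
clock: 20.85
eef_pos: [495.7, -281.7, 90.3]
tcp_rot: [3.141, 0.0, 1.259]
contact_force: [0.1, -0.0, 2.5]
opening: 0.0
grasp_force: 1.4
```

{"method": "step_arm", "body": {
  "moves": [
    [[0, 0, 0], [0, 0, 0.01], -1],
    [[0, 0, 0], [0, 0, 0.01], -1]
  ]
}}

```text
clock: 21.05
eef_pos: [495.7, -281.7, 88.2]
tcp_rot: [3.141, 0.0, 1.259]
contact_force: [1.6, -0.2, 3.6]
opening: 0.004
grasp_force: 1.9
```

{"method": "step_arm", "body": {
  "moves": [
    [[0, 0, 0], [0, 0, 0.01], -1],
    [[0, 0, 0], [0, 0, 0.01], -1]
  ]
}}

```text
clock: 21.25
eef_pos: [495.9, -281.7, 87.8]
tcp_rot: [3.141, 0.0, 1.259]
contact_force: [-2.5, 2.3, 17.6]
opening: 0.004
grasp_force: 9.4
```

The button is bottomed out (17.6 N, end stop). Now release and retreat.

{"method": "step_arm", "body": {
  "moves": [
    [[0, 0, 0], [0, 0, 0], -1],
    [[0, 0, 0], [0, 0, -0.05], -1],
    [[0, 0, 0], [0, 0, -0.15], -1],
    [[0, 0, 0], [0, 0, -0.35], -1],
    [[0, 0, 0], [0, 0, -0.6], -1],
    [[0, 0, 0], [0, 0, -0.8], -1],
    [[0, 0, 0], [0, 0, -0.8], -1],
    [[0, 0, 0], [0, 0, -0.8], -1]
  ]
}}

```text
clock: 22.05
eef_pos: [495.4, -281.6, 246.8]
tcp_rot: [3.141, 0.0, 1.259]
contact_force: [0.4, 0.7, 0.5]
opening: 0.001
grasp_force: 0.0
```

Run:
```python
from h import *
a=cv2.imread("pics/w7.png");cal=imaging.calibration("wrist");g=cv2.cvtColor(imaging.grab_frame("wrist"),6);save("w8.png",np.dstack([g]*3))
p=[int(round(v)) for v in proj(cal,(518.3-4.3,-208.8-13.3,77))];print(p,proj(cal,(518.3,-208.8,73)))
try: ridge(g,cal,(p[0]-12,p[1]-22,p[0]+12,p[1]+18),77)
except Exception as e: print(e)
print(imaging.mark_of("wrist","jar")[:1],proj(cal,(518.3,-208.8,3)),telemetry.sense()["contact_force"])
```

```text
[316, 149] (np.float64(315.6266803413662), np.float64(132.56087329014298))
[  0   7  24  33 286] c [ 513.2 -225.2] ang -108.7 len 27.8 jar c [ 517.7 -211.9]
[{'xy': [315.3, 133.2], 'conf': 0.64}] (np.float64(315.62448561042663), np.float64(132.21073823970485)) [-0.62615393  0.5355379  -0.78374439]
```

```bash
python3 -c "
from h import *
print(r.sign_off())"
```

```text
the job is handed in; nothing more can be done
None
```

The tablet jar now stands upright and released on the reader's pad with its label square to the window. The button was then pushed to its stop and let go, and the job was handed in at about 22 s. I saw nothing else moved, though I took no last picture of the whole scene.

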